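Seat the caps of two solvent jars

TASK

Press the blue cap and the yellow cap straight down until each sits fully home on the shoulder of its jar, in either order. Leave the red cap half-way on as it is, because that waste jar has to vent, and leave all three jars standing upright where they are.

Things in the scene. Friction and masses are not known exactly. Their poses are not given: they have to be found in the camera images.
- blue_top (a point): Centre of the flat top of the blue push-on cap (68 mm wide, 24 high) of a loose white jar (76 mm wide, 0.7 kg) upright on the bench; z axis up. Half-way on, this point is 131 to 135 mm above the bench and dark grey neck shows; fully home it is at 120 mm, a hard stop on the jar's shoulder. About 6 N down moves the cap; it stays where left. To be pressed home.
- yellow_top (a point): Centre of the flat top of the yellow push-on cap (68 mm wide, 24 high) of a loose white jar (76 mm wide, 0.7 kg) upright on the bench; z axis up. Half-way on, this point is 131 to 135 mm above the bench and dark grey neck shows; fully home it is at 120 mm, a hard stop on the jar's shoulder. About 6 N down moves the cap; it stays where left. To be pressed home.
- red_top (a point): Centre of the flat top of the red push-on cap (68 mm wide, 24 high) of a loose white jar (76 mm wide, 0.7 kg) upright on the bench; z axis up. Half-way on, this point is 131 to 135 mm above the bench and dark grey neck shows; fully home it is at 120 mm, a hard stop on the jar's shoulder. About 6 N down moves the cap; it stays where left. Not to be pressed. A green-capped jar is a bystander.
Mind the look-alikes: they are no part of the job. Leave any purple look-alike of the part that bears blue_top alone.

How it is judged:
At the end, for the whole second after the job is handed in: The tops of the blue and yellow caps are less than 123 mm above the bench (home is 120 mm), the red cap's top is still more than 126 mm above it, and all three jars stand upright (within 0.1 rad) with no cap's top more than 40 mm from where it started, the press itself included (height (world z) of each of blue_top, yellow_top below 0.123 m and height (world z) of red_top above 0.126 m and angle between each of blue_top, yellow_top, red_top's own z axis and vertical below 0.1 rad and distance of each of blue_top, yellow_top, red_top from where it was at the start of the episode below 0.04 m); the robot touches nothing.
It fails at once if the red cap is pressed down (its top below 126 mm) (height (world z) of red_top below 0.126 m).
It fails at once if the blue jar is tipped by more than 0.35 rad (angle between blue_top's own z axis and vertical above 0.35 rad).
It fails at once if the yellow jar is tipped by more than 0.35 rad (angle between yellow_top's own z axis and vertical above 0.35 rad).
It fails at once if the red jar is tipped by more than 0.35 rad (angle between red_top's own z axis and vertical above 0.35 rad).
It also fails if it takes over 35 s, if anything falls off the work surface, if the arm or the gripper's body presses on something with over 40 N, if the wrist force passes 120 N, or if a joint passes its speed limit or range.

ROBOT

A 6-joint arm with a two-finger parallel gripper is mounted at the origin on the work surface. World frame = base frame: x ahead of the robot, y to its left, z up, the work surface at z = 0. Lengths are in m, angles in rad, forces in N, time in s.
With the tool pointing down it reaches from about 0.225 to 0.875 m from the base axis. Payload 3.4 kg.
Tool frame: the origin (TCP) lies midway between the tips of the shut fingers; the grasp point (between the pads) lies 19 mm behind it (arm.hold_point_z is the distance from the TCP to the grasp point, in m); y points along the fingers, x is the direction in which the jaws open and shut, and the axes are right-handed (so a half turn about y gives the same grasp; the last joint's range is limited). The gripper opens to 85 mm and grips with 20 to 120 N. Pads are 22 mm wide; open, the fingers measure 114 mm over their backs; the gripper's body (76 mm by 85 mm) begins 54 mm behind the grasp point. The pads swing forward as they close: fully open they stand 13 mm farther back than shut.
Start: joints at [0.98, 0.276, 1.505, -0, 1.361, -0.121], TCP at [0.26, 0.513, 0.231] pointing down, gripper open.
Joint ranges: [-2.89, 2.89], [-0.75, 2.08], [0.22, 2.7], [-1.18, 4.32], [0.11, 2.71], [-2.7, 2.7]. Speed limits (rad/s): [2.57, 2.57, 3.14, 3.14, 3.14, 3.14].

INTERFACE

Orientations are given as a rotation vector (axis times angle).
In Python, from station import read_state, imaging, job, arm gives the robot as it stands.
- The arm moves only by the shell command python3 -m jog 'ROWS' [FORCE]. ROWS is JSON, a list of rows, each a list of 3 entries, a list of its own where there are three numbers: the opening, from -1 (shut) to 1 (fully open), then the shift along the tool's x, y, z in mm, then the turn, a rotation vector about the tool's x, y, z in degrees. A call has 1 to 5 rows; each row is the pose to reach, as a shift and turn from the pose commanded when the call began, along the tool's axes at that moment; what a row does not reach only later rows make up. A row lasts 1/10 s, in which the tool goes at most 50 mm and 8.59 degrees, less where a joint would pass 70% of its speed; a pose out of reach is approached as far as the arm can. A call with a gripper value outside its range is refused whole. The fingers move at their own pace and stop on an object; FORCE is the grip in N (left out, the last holds). Time passes only in rows, so rows that repeat a pose let the fingers close. It gives the time, the measured TCP pose, the force and the opening at its end, in the units of the state.
- read_state(): the state, without advancing time (a new reading comes with each control period).
- imaging.capture(name): name is "scene" or "side" or "wrist"; returns a dict with "frame" (400x640x3 uint8, red, green, blue), "depth" (400x640 float32, m along the optical axis (not along the pixel's ray), 0 where there is no reading), "fx", "fy", "cx", "cy" (pixels), "extrinsics" (4x4, takes a point from world to camera coordinates). Camera axes: x right, y down, z forward; pixel columns grow to the right and rows downward; lengths in m; the calibration is good to about 2 mm. A picture is of the moment at which its call begins.
- job.hand_in(): hands the job in, once; it reports no verdict.
The state is a dict: "time_s": time; "joint_pos": joint angles; "joint_velocities": joint speeds; "joint_torque": joint torques, N m; "eef_pos": TCP position; "ee_rot": TCP orientation; "force": force on the tool from outside, world axes, zero at the start; "ft_torque": the same for the moment, N m; "grip_width": finger opening in m.
Only numpy, scipy, OpenCV 4.12 (cv2) and the standard library are available. Lean on these libraries where they do the work, as an engineer would, in place of code of your own. Each camera call takes 0.05 s, during which the arm holds its last target.

## Working session

There is one attempt and no reset: what is moved stays moved. The work goes in short steps, Python scripts to look and compute and a shell command to move; the robot and the scene stay as the last step left them, time stands still between calls to the robot, and variables do not carry over. Pictures are saved under pics/ and viewed, and the job is handed in when it is done.

```bash
mkdir -p pics; ls
python3 - <<'E'
from station import read_state, imaging, job, arm
import cv2,numpy as np
s=read_state();print({k:np.round(v,3) for k,v in s.items()})
for n in("scene","side"):
    c=imaging.capture(n);cv2.imwrite(f"pics/{n}0.png",c["frame"][:,:,::-1]);np.savez(f"{n}0.npz",**c)
E
```

```text
pics
{'time_s': np.float64(0.0), 'joint_pos': array([ 0.98 ,  0.277,  1.506,  0.   ,  1.361, -0.121]), 'joint_velocities': array([ 0.001,  0.   ,  0.001,  0.002, -0.001,  0.   ]), 'joint_torque': array([-2.0000e-03, -4.1679e+01, -2.4580e+01, -0.0000e+00,  1.1000e-02,
       -0.0000e+00]), 'eef_pos': array([0.26 , 0.512, 0.23 ]), 'ee_rot': array([-1.396, -0.855,  0.858]), 'force': array([-0.125, -0.677,  0.517]), 'ft_torque': array([-0.008, -0.022, -0.034]), 'grip_width': np.float64(0.085)}
```

View pics/scene0.png

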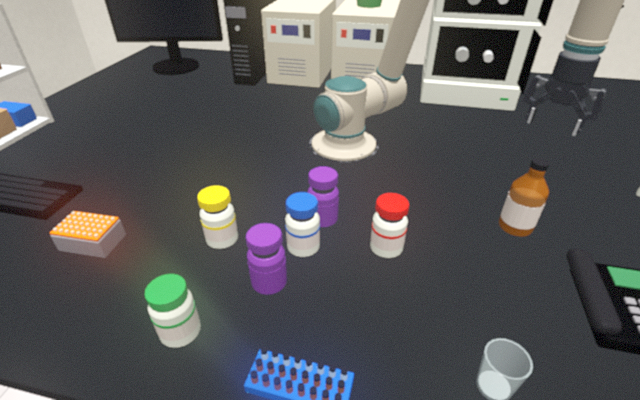

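View pics/side0.png

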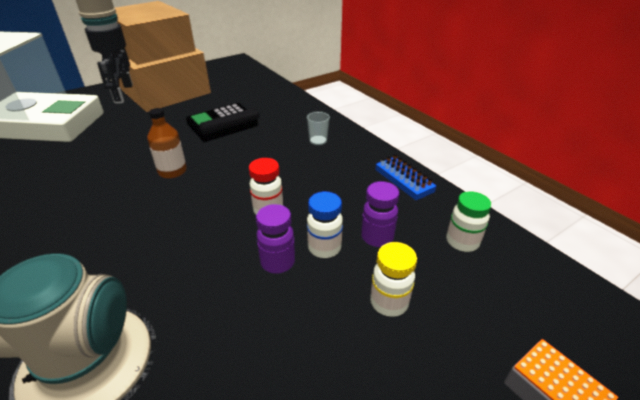

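The scene view has yellow at (215,198), blue at (301,207), red at (392,207), purple look-alikes at (323,180) and (265,240), and a green bystander at (167,292). The side view has blue at (324,206), yellow at (396,260), red at (264,172), and purple at (273,220) and (382,195). Next I'll measure the cap tops.

```bash
cat > h.py <<'E'
import cv2,numpy as np
from scipy.spatial.transform import Rotation as R
H={'yellow':(22,34),'blue':(104,118),'red':(0,5),'purple':(132,150),'green':(55,75)}
def world(c,u,v,d):
    p=np.stack([(u-c['cx'])/c['fx']*d,(v-c['cy'])/c['fy']*d,d],-1)
    E=c['extrinsics'];return (p-E[:3,3])@E[:3,:3]
def tops(c,win=None):
    hsv=cv2.cvtColor(np.ascontiguousarray(c['frame']),cv2.COLOR_RGB2HSV);v,u=np.mgrid[:400,:640]
    P=world(c,u,v,c['depth'].astype(float)); out=[]
    for n,(a,b) in H.items():
        m=(cv2.inRange(hsv,(a,120,60),(b,255,255))>0)&(c['depth']>0)&(P[...,2]>.095)&(P[...,2]<.16)&(P[...,0]<.95)&(P[...,0]>.2)
        k,l,st,ce=cv2.connectedComponentsWithStats(m.astype(np.uint8))
        for i in range(1,k):
            if st[i,4]<150: continue
            q=P[l==i]; zt=np.percentile(q[:,2],95); t=q[q[:,2]>np.median(q[q[:,2]>zt-.006][:,2])-.003]
            (cx,cy),r=cv2.minEnclosingCircle(t[:,:2].astype(np.float32))
            out.append((n,ce[i].round(),np.round([cx,cy],4),round(r,4),'ztop',np.round(np.median(t[:,2]),4),'med',t[:,:2].mean(0).round(4),st[i,4]))
    return out
E
python3 - <<'E'
from h import *
for n in("scene","side"):
    c=dict(np.load(f"{n}0.npz"));print(n)
    for o in tops(c):print(*o)
from station import read_state,arm
print(R.from_rotvec(read_state()['ee_rot']).as_matrix().round(3))
a=cv2.imread('pics/scene0.png')[155:305,180:420];b=cv2.imread('pics/side0.png')[150:300,220:460]
cv2.imwrite('pics/crop0.png',cv2.resize(np.vstack([a,b]),None,fx=2,fy=2,interpolation=cv2.INTER_CUBIC))
E
```

```text
scene
yellow [213. 199.] [ 0.5267 -0.2051] 0.0362 ztop 0.1314 med [ 0.5304 -0.2022] 679
blue [301. 205.] [ 0.5085 -0.0025] 0.0355 ztop 0.1329 med [ 0.5115 -0.0033] 689
red [391. 206.] [0.468  0.1887] 0.0347 ztop 0.1324 med [0.47   0.1889] 702
purple [322. 178.] [0.3982 0.0182] 0.034 ztop 0.1353 med [0.3998 0.0188] 570
purple [264. 240.] [ 0.6332 -0.0471] 0.0349 ztop 0.1354 med [ 0.6343 -0.0462] 956
green [164. 291.] [ 0.7875 -0.1711] 0.0352 ztop 0.1205 med [ 0.7887 -0.171 ] 1078
side
yellow [397. 260.] [ 0.5265 -0.2055] 0.0348 ztop 0.1311 med [ 0.5245 -0.2068] 1122
blue [55. 28.] [0.2231 1.7236] 0.0216 ztop 0.1583 med [0.2234 1.7215] 172
blue [325. 206.] [ 0.5071 -0.0069] 0.035 ztop 0.1324 med [ 0.5056 -0.0079] 767
red [264. 170.] [0.466  0.1864] 0.035 ztop 0.1317 med [0.4643 0.1838] 585
purple [382. 196.] [ 0.6296 -0.0503] 0.035 ztop 0.1348 med [ 0.6283 -0.0509] 794
purple [274. 221.] [0.3947 0.0162] 0.0347 ztop 0.1347 med [0.3939 0.014 ] 935
green [474. 204.] [ 0.7839 -0.1746] 0.0337 ztop 0.1198 med [ 0.7816 -0.1754] 661
[[ 0.453 -0.001 -0.892]
 [ 0.892 -0.001  0.453]
 [-0.002 -1.     0.   ]]
```

View pics/crop0.png

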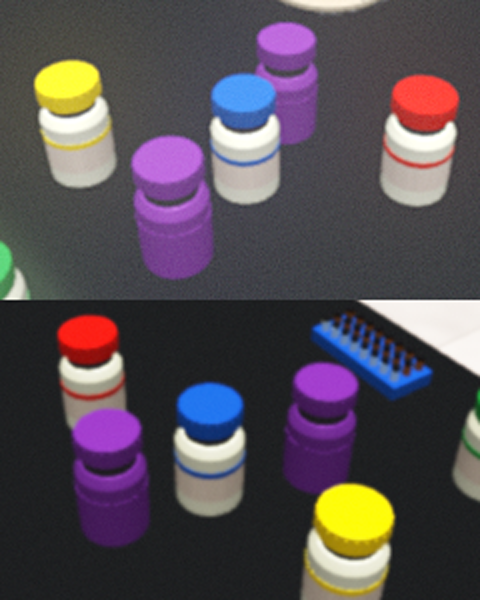

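The crop confirms it. The blue cap on the white jar is blue_top, and the purple jars are all-purple look-alikes. The blue cap is at (0.508,-0.004), yellow at (0.5265,-0.205), and the two views agree within 5 mm. Tool y points down. I'll shut the gripper and go above blue.

```bash
python3 -m jog '[[-1,[-30,0,-39],[0,0,0]],[-1,[-60,0,-78],[0,0,0]],[-1,[-90,0,-117],[0,0,0]],[-1,[-120,0,-156],[0,0,0]],[-1,[-150,0,-195],[0,0,0]]]' 40; python3 -m jog '[[-1,[-30,0,-39],[0,0,0]],[-1,[-60,0,-78],[0,0,0]],[-1,[-90,0,-117],[0,0,0]],[-1,[-120,0,-156],[0,0,0]],[-1,[-150,0,-195],[0,0,0]]]'
```

```text
time_s: 0.6
eef_pos: [0.3665, 0.2889, 0.231]
ee_rot: [-1.395, -0.857, 0.857]
force: [0.6, 1.0, -0.1]
grip_width: 0.0126
time_s: 1.1
eef_pos: [0.4725, 0.0668, 0.2311]
ee_rot: [-1.395, -0.856, 0.856]
force: [0.8, 0.3, -0.2]
grip_width: 0.0
```

```bash
cat > to.py <<'E'
import sys
from h import *
from station import read_state
s=read_state();M=R.from_rotvec(s['ee_rot']).as_matrix();t=np.array(eval(sys.argv[1]))
print('t',s['time_s'],'p',np.round(s['eef_pos'],4),'F',np.round(s['force'],1),'w',round(s['grip_width'],4),'shift mm',(M.T@(t-s['eef_pos'])*1000).round(1),'ydir',M[:,1].round(3))
E
python3 to.py '[.508,-.004,.15]'
```

```text
t 1.1 p [0.4725 0.0668 0.2311] F [ 0.8  0.3 -0.2] w 0.0 shift mm [-47.   81.1 -63.7] ydir [-0.  0. -1.]
```

```bash
python3 -m jog '[[-1,[-24,0,-32],[0,0,0]],[-1,[-47,0,-64],[0,0,0]],[-1,[-47,40,-64],[0,0,0]],[-1,[-47,78,-64],[0,0,0]],[-1,[-47,81,-64],[0,0,0]]]'; python3 to.py '[.508,-.004,.15]'
python3 - <<'E'
from h import *
from station import imaging
f=[imaging.capture(n)['frame'][:,:,::-1] for n in('scene','side')]
cv2.imwrite('pics/ab.png',cv2.resize(np.vstack([f[0][130:280,200:400],f[1][130:280,230:430]]),None,fx=2,fy=2))
E
```

```text
time_s: 1.6
eef_pos: [0.5039, -0.0021, 0.1457]
ee_rot: [-1.388, -0.848, 0.862]
force: [-1.1, -0.5, -0.6]
grip_width: -0.0001
t 1.6 p [ 0.5039 -0.0021  0.1457] F [-1.1 -0.5 -0.6] w -0.0001 shift mm [ 0.2 -4.3 -4.4] ydir [-0.011  0.002 -1.   ]
```

View pics/ab.png

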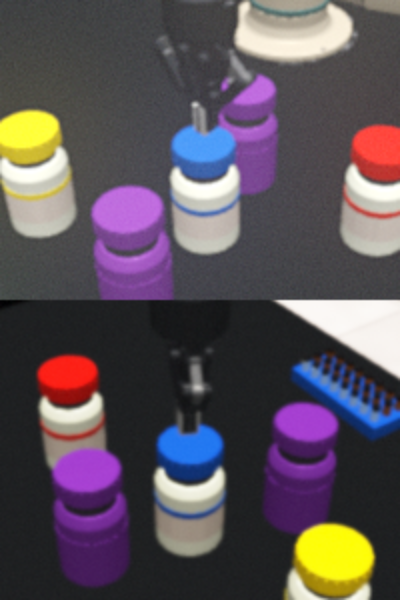

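In the pictures the shut fingertips are just above the blue cap and roughly centred: scene crop (200,130), side crop (187,430). I'll press down in small steps.

```bash
python3 -m jog '[[-1,[0,0,0],[0,0,0]],[-1,[0,7,0],[0,0,0]],[-1,[0,13,0],[0,0,0]],[-1,[0,16,0],[0,0,0]],[-1,[0,19,0],[0,0,0]]]'; python3 -m jog '[[-1,[0,3,0],[0,0,0]],[-1,[0,6,0],[0,0,0]],[-1,[0,9,0],[0,0,0]],[-1,[0,10,0],[0,0,0]],[-1,[0,10,0],[0,0,0]]]';python3 to.py '[.508,-.004,.12]'
```

```text
time_s: 2.2
eef_pos: [0.508, -0.0021, 0.1315]
ee_rot: [-1.396, -0.857, 0.856]
force: [-1.2, 0.6, 5.0]
grip_width: 0.0001
time_s: 2.7
eef_pos: [0.508, -0.002, 0.1217]
ee_rot: [-1.395, -0.857, 0.856]
force: [-1.6, 1.9, 3.7]
grip_width: -0.0
t 2.7 p [ 0.508  -0.002   0.1217] F [-1.6  1.9  3.7] w -0.0 shift mm [-1.7  1.7 -0.9] ydir [ 0.  0. -1.]
```

```bash
python3 -m jog '[[-1,[0,1,0],[0,0,0]],[-1,[0,2,0],[0,0,0]],[-1,[0,2,0],[0,0,0]],[-1,[0,2,0],[0,0,0]]]';python3 to.py '[.508,-.004,.12]'
```

```text
time_s: 3.1
eef_pos: [0.508, -0.0021, 0.12]
ee_rot: [-1.396, -0.857, 0.856]
force: [-2.7, 0.7, 6.7]
grip_width: -0.0
t 3.1 p [ 0.508  -0.0021  0.12  ] F [-2.7  0.7  6.7] w -0.0 shift mm [-1.7  0.  -0.8] ydir [ 0.  0. -1.]
```

```bash
python3 -m jog '[[-1,[0,0.5,0],[0,0,0]],[-1,[0,1,0],[0,0,0]],[-1,[0,1,0],[0,0,0]]]';python3 to.py '[.508,-.004,.12]'
```

```text
time_s: 3.4
eef_pos: [0.5081, -0.002, 0.12]
ee_rot: [-1.396, -0.857, 0.856]
force: [-4.1, -0.2, 13.1]
grip_width: 0.0002
t 3.4 p [ 0.5081 -0.002   0.12  ] F [-4.1 -0.2 13.1] w 0.0002 shift mm [-1.8 -0.  -0.8] ydir [ 0.001  0.    -1.   ]
```

The TCP stopped at 0.120 m and the force climbed, so blue is on its hard stop. I'll lift and cross to yellow.

```bash
python3 -m jog '[[-1,[0,-15,0],[0,0,0]],[-1,[0,-60,0],[0,0,0]],[-1,[-40,-70,-25],[0,0,0]],[-1,[-80,-70,-50],[0,0,0]],[-1,[-120,-70,-75],[0,0,0]]]';python3 to.py '[.5265,-.205,.15]'
```

```text
time_s: 3.9
eef_pos: [0.5212, -0.1445, 0.1891]
ee_rot: [-1.397, -0.859, 0.857]
force: [0.1, -0.0, -0.1]
grip_width: 0.0004
t 3.9 p [ 0.5212 -0.1445  0.1891] F [ 0.1 -0.  -0.1] w 0.0004 shift mm [-51.6  39.1 -32. ] ydir [ 0.002 -0.001 -1.   ]
```

```bash
python3 -m jog '[[-1,[-30,0,-18],[0,0,0]],[-1,[-52,0,-32],[0,0,0]],[-1,[-52,20,-32],[0,0,0]],[-1,[-52,39,-32],[0,0,0]],[-1,[-52,39,-32],[0,0,0]]]';python3 to.py '[.5265,-.205,.15]'
python3 - <<'E'
from h import *
from station import imaging
C=[imaging.capture(n) for n in('scene','side')]
for c in C:
    for o in tops(c):print(*o)
f=[c['frame'][:,:,::-1] for c in C]
cv2.imwrite('pics/ay.png',cv2.resize(np.vstack([f[0][130:280,150:350],f[1][150:320,280:480]]),None,fx=2,fy=2))
E
```

```text
time_s: 4.4
eef_pos: [0.5237, -0.2035, 0.1464]
ee_rot: [-1.39, -0.853, 0.858]
force: [-0.3, -0.0, -0.0]
grip_width: -0.0
t 4.4 p [ 0.5237 -0.2035  0.1464] F [-0.3 -0.  -0. ] w -0.0 shift mm [-0.1 -3.6 -3.2] ydir [-0.005  0.003 -1.   ]
yellow [213. 199.] [ 0.5267 -0.2032] 0.0357 ztop 0.1316 med [ 0.532  -0.2012] 657
blue [301. 209.] [ 0.509 -0.004] 0.0351 ztop 0.1202 med [ 0.5111 -0.0031] 639
red [392. 206.] [0.4683 0.1881] 0.0348 ztop 0.1325 med [0.4701 0.1889] 701
purple [322. 179.] [0.3968 0.0182] 0.0349 ztop 0.1354 med [0.3999 0.0192] 571
purple [264. 240.] [ 0.6325 -0.0467] 0.0345 ztop 0.1354 med [ 0.6343 -0.0462] 960
green [164. 291.] [ 0.787  -0.1719] 0.0348 ztop 0.1204 med [ 0.7887 -0.171 ] 1082
yellow [396. 261.] [ 0.5252 -0.2049] 0.0347 ztop 0.1311 med [ 0.5216 -0.2095] 1033
blue [325. 210.] [ 0.506  -0.0056] 0.0349 ztop 0.1197 med [ 0.5058 -0.0076] 711
red [264. 170.] [0.4655 0.1857] 0.0352 ztop 0.1316 med [0.4643 0.1842] 585
purple [377. 197.] [ 0.6268 -0.0477] 0.0343 ztop 0.1348 med [ 0.619  -0.0449] 510
purple [274. 220.] [0.3957 0.0158] 0.0345 ztop 0.1347 med [0.394 0.014] 929
green [474. 204.] [ 0.7828 -0.1736] 0.0337 ztop 0.1198 med [ 0.7817 -0.1752] 660
```

View pics/ay.png

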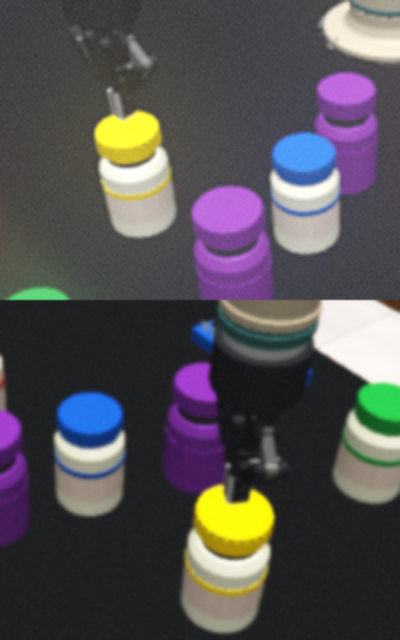

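Blue now reads 0.120 m, and its crop shows no grey neck. The shut tips are just above the yellow cap: scene crop (118,113), side crop (237,490). I'll press yellow.

```bash
python3 -m jog '[[-1,[0,0,0],[0,0,0]],[-1,[0,7,0],[0,0,0]],[-1,[0,13,0],[0,0,0]],[-1,[0,16,0],[0,0,0]],[-1,[0,19,0],[0,0,0]]]'; python3 -m jog '[[-1,[0,3,0],[0,0,0]],[-1,[0,6,0],[0,0,0]],[-1,[0,9,0],[0,0,0]],[-1,[0,10,0],[0,0,0]],[-1,[0,10,0],[0,0,0]]]';python3 to.py '[.5265,-.205,.12]'
```

```text
time_s: 5.0
eef_pos: [0.5254, -0.2038, 0.1302]
ee_rot: [-1.395, -0.857, 0.857]
force: [-2.5, 2.2, 6.4]
grip_width: 0.0
time_s: 5.5
eef_pos: [0.5254, -0.2038, 0.1207]
ee_rot: [-1.395, -0.857, 0.856]
force: [-1.6, 1.2, 4.3]
grip_width: -0.0001
t 5.5 p [ 0.5254 -0.2038  0.1207] F [-1.6  1.2  4.3] w -0.0001 shift mm [-0.6  0.7 -1.5] ydir [-0.  0. -1.]
```

```bash
python3 -m jog '[[-1,[0,1,0],[0,0,0]],[-1,[0,1.5,0],[0,0,0]],[-1,[0,2,0],[0,0,0]],[-1,[0,2,0],[0,0,0]]]';python3 to.py '[.5265,-.205,.12]'
```

```text
time_s: 5.9
eef_pos: [0.5255, -0.2038, 0.12]
ee_rot: [-1.396, -0.857, 0.856]
force: [-3.8, 1.2, 11.6]
grip_width: -0.0001
t 5.9 p [ 0.5255 -0.2038  0.12  ] F [-3.8  1.2 11.6] w -0.0001 shift mm [-0.6 -0.  -1.4] ydir [ 0.001 -0.    -1.   ]
```

Yellow shows the same hard stop at 0.120 m. I'll lift clear and check.

```bash
python3 -m jog '[[-1,[0,-15,0],[0,0,0]],[-1,[0,-60,0],[0,0,0]],[-1,[0,-100,0],[0,0,0]],[-1,[0,-120,0],[0,0,0]],[-1,[0,-120,0],[0,0,0]]]';python3 -m jog '[[-1,[0,0,0],[0,0,0]],[-1,[0,0,0],[0,0,0]]]'
python3 - <<'E'
from h import *
from station import imaging
C=[imaging.capture(n) for n in('scene','side')]
for c in C:
    for o in tops(c):print(*o)
f=[c['frame'][:,:,::-1] for c in C]
cv2.imwrite('pics/end.png',cv2.resize(np.vstack([f[0][130:280,180:440],f[1][150:320,220:480]]),None,fx=1.8,fy=1.8))
E
```

```text
time_s: 6.4
eef_pos: [0.5276, -0.2051, 0.2418]
ee_rot: [-1.403, -0.861, 0.854]
force: [-0.2, 0.1, -0.2]
grip_width: -0.0004
time_s: 6.6
eef_pos: [0.5247, -0.2036, 0.2364]
ee_rot: [-1.393, -0.855, 0.858]
force: [-0.2, 0.1, 0.0]
grip_width: 0.0001
yellow [214. 202.] [ 0.5278 -0.2044] 0.0352 ztop 0.1201 med [ 0.5302 -0.202 ] 634
blue [301. 209.] [ 0.5104 -0.0042] 0.0356 ztop 0.1203 med [ 0.5113 -0.0032] 641
red [392. 206.] [0.467 0.188] 0.0355 ztop 0.1324 med [0.4702 0.1887] 699
purple [322. 179.] [0.3982 0.0189] 0.0342 ztop 0.1352 med [0.3997 0.0191] 574
purple [264. 240.] [ 0.6326 -0.0473] 0.0346 ztop 0.1354 med [ 0.6344 -0.0459] 959
green [164. 291.] [ 0.7867 -0.172 ] 0.0348 ztop 0.1204 med [ 0.7888 -0.1708] 1074
yellow [396. 264.] [ 0.5253 -0.2048] 0.0347 ztop 0.1199 med [ 0.5245 -0.2067] 1079
blue [325. 210.] [ 0.5072 -0.0065] 0.0348 ztop 0.1198 med [ 0.5054 -0.0079] 712
red [264. 170.] [0.4653 0.1853] 0.0353 ztop 0.1317 med [0.4645 0.1844] 589
purple [382. 196.] [ 0.6304 -0.049 ] 0.0346 ztop 0.1348 med [ 0.6287 -0.0507] 778
purple [274. 220.] [0.3943 0.0162] 0.0351 ztop 0.1348 med [0.3941 0.0141] 928
green [474. 204.] [ 0.783  -0.1746] 0.0341 ztop 0.1198 med [ 0.7818 -0.1754] 661
```

View pics/end.png

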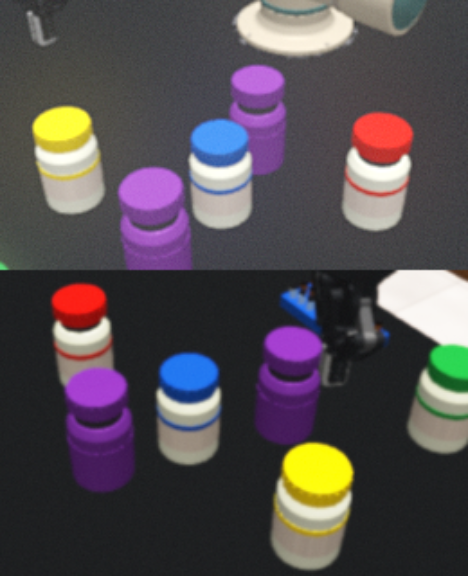

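The final picture shows blue (220,140) and yellow (62,127) seated with no grey neck. Red (382,135) is still half-way on, everything stands upright, and the gripper is clear.

```bash
python3 -c "
from station import job
print(job.hand_in())"
```

```text
the job is handed in; nothing more can be done
None
```

I pressed the blue cap and then the yellow cap home with the shut fingertips. Each press stopped hard at 0.120 m, with about 12–13 N measured at the wrist. I then lifted the gripper clear and handed the job in at about 6.7 s.

In the last check, both cameras put the blue and yellow tops at 0.120 m and the red top, never touched, still at 0.132 m. All jars stood upright, and no cap had moved more than about 2 mm sideways. The two cameras differ by 2–5 mm in sideways position, which is near the calibration error. No check failed.

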